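Release the eccentric lock and send the lamp home

ROBOT

A 6-joint arm with a two-finger parallel gripper is mounted at the origin on a cart in front of the work surface, level with it; the furniture and walls round the work are solid. World frame = base frame: x ahead of the robot, y to its left, z up, the work surface at z = 0. Lengths are in m, angles in degrees, forces in N, time in s.
With the tool pointing down it reaches from about 0.4 to 0.825 m from the base axis. Payload 7 kg.
Tool frame: the origin (TCP) lies midway between the tips of the shut fingers; the grasp point (between the pads) lies 19 mm behind it; z points along the fingers, y is the direction in which the jaws open and shut (so a half turn about z gives the same grasp; the last joint's range is limited). The gripper opens to 88 mm and grips with 3 to 60 N. Pads are 19 mm wide; open, the fingers measure 130 mm over their backs; the gripper's body (78 mm by 193 mm) begins 47 mm behind the grasp point.
Start: joints at [89.444, 20.546, 0.682, 0, -70.136, -16.507], TCP at [0.198, 0.645, 0.227] pointing down, gripper open.
Joint ranges: [-176.03, 176.03], [-82.01, 121.73], [-58.28, 71.71], [-173.87, 95.51], [-174.79, -0.11], [-173.66, 173.66]. Speed limits (degrees/s): [136.94, 136.94, 172.46, 180, 180, 180].

INTERFACE

Orientations are given as [roll, pitch, yaw] about the fixed x, y, z axes, in that order (R = Rz(yaw) Ry(pitch) Rx(roll)).
In Python, from plant import r gives the robot as it stands. The module is installed in compiled form; this text tells all that it offers.
- The arm moves only by the tool send_rows, never from a script. Its argument "motion" is a list of rows, each an object with "travel": the shift along the tool's x, y, z in m, a list of three; "spin": the turn about the tool's z in degrees. In form: [{"travel": [tx, ty, tz], "spin": spin}, ...]. A call has 1 to 5 rows; each row shifts and turns the pose as measured when the row begins, along the tool's axes as they then stand; what a row does not reach is not made up. A row lasts 1/12 s, in which the tool goes at most 41.7 mm and 7.16 degrees, less where a joint would pass 70% of its speed; a pose out of reach is approached as far as the arm can. A call is refused whole if a number of a shift passes 0.0417 or a number of a turn 7.16, either way. A call with a gripper value outside its range is refused whole. "gripper" is the gripper command: -1 is shut, 1 is fully open, values between are in proportion, set as the call begins (left out, the last holds). The fingers move at their own pace and stop on an object; "squeeze" is the grip in N (left out, the last holds). Time passes only in rows, so rows that do not move let the fingers close. It gives the time, the measured TCP pose, the force and the opening at its end, in the units of the state.
- r.get_state(): the state, without advancing time (a new reading comes with each control period).
- r.capture(name): name is "scene" or "top" or "wrist"; returns (picture, depth): 420x560x3 uint8, blue, green, red; 420x560 float32, m along the optical axis (not along the pixel's ray), 0 where there is no reading.
- r.get_calibration(name): a dict with "fov_y" (degrees; the focal length in pixels is half the picture's height over the tangent of half this angle, whatever the lens; pixels are square), "cx", "cy" (the principal point, pixels), "k1" (the pictures are not rectified: a ray, as slopes to the right and down, at radius r is drawn at 1 + k1 r^2 times it, then the intrinsics apply), "origin" and "orientation" of the camera in the world. Camera axes: x right, y down, z forward; pixel columns grow to the right and rows downward; lengths in m; the calibration is good to about 2 mm. A picture is of the moment at which its call begins: read the wrist's pose just before it. get_calibration takes no time and is no camera call; for the wrist camera it gives the pose at the moment of the call.
- r.close_job(): hands the job in, once; it reports no verdict.
Trained networks look in the newest picture that a camera, given by its name, has taken for a name from the list of things; names that differ only in an ending like _2 or _b are one class to them, and where a whole thing is asked for, a point or a joint stands for the part that bears it (a point fixed in the world has none). Each returns a list of dicts, best first, with "conf" (0 to 1); they miss things now and then, are a little off and sometimes report something else, mostly with a low value. They report only what shows in the picture. A call takes as long as a camera call.
- r.boxes_of(camera, target): "at" ([x, y, z] in m, in the coordinates of the camera as it stood for that picture, good to about 4 mm: the middle of the surface that is visible of it).
- r.pinpoint(camera, target): "at" ([x, y, z] in m, in the coordinates of the camera as it stood for that picture, good to about 4 mm: a listed point, or the origin of a listed thing).
The state is a dict: "time_s": time; "joints": joint angles; "qd": joint speeds; "joint_torque": joint torques, N m; "tcp_pos": TCP position; "eef_rot": TCP orientation; "contact_force": force on the tool from outside, world axes, zero at the start; "moment": the same for the moment, N m; "gripper_width": finger opening in m.
Only numpy, scipy, OpenCV 4.12 (cv2) and the standard library are available. Lean on these libraries where they do the work, as an engineer would, in place of code of your own. Each camera call takes 0.05 s, during which the arm holds its last target. There are 200 camera calls.

TASK

The lamp on the grey warm-up stand has to go into its black socket, but the eccentric cam blocks the slide. Push the red post with a fingertip round the right-hand side and away from you, until the lever points straight ahead at the green dot (the cam's low point); only then push the blue plate gently forward until the slide is fully home. Nothing needs gripping: do not force or squeeze the stand, do not touch the lamp, and leave everything else on the worktop where it is.

Things in the scene. Friction and masses are not known exactly. Their poses are not given: they have to be found in the camera images.
- stand: Grey stand fixed to the worktop. Origin on the worktop; x along the slide's travel (forward), y left, z up. Base plate x -100..115, y -100..90, 12 mm thick. Slide along y +45 mm; black socket housing, 74 wide, 94 high, at x 60..112 at its far end. Cam axis at x -32, y -50; flat green dot, 16 mm, on the base at x +65, y -50, straight ahead of it.
- slide (a joint): Position, m, of the aluminium slide that carries the lamp: 0 back (start), 0.032 fully home against a firm stop. Moves along the stand's +x, friction about 2.5 N, stays where left. Its steel follower bar (12 x 12 mm, top 30 mm above the worktop) reaches right and meets the cam, which lets the slide go only 0.018*(1+cos(cam)) m.
- cam (a joint): Angle, rad, of the steel eccentric cam with its lever, counter-clockwise from above positive: 0 = low point (lever along the stand's +x, at the green dot), slide free; near -3.1 the lever points back and the slide is blocked. Starts in -2.8..-2.0; rising, the lever passes round the right side. Stop at +0.2. Friction 0.25 N m (4 N at the post); stays where left.
- lever_post (a point): Middle of the part of the red upright post that can be pushed. The post is a cylinder 16 mm in diameter on the end of the cam lever, 70 mm from the cam axis; it spans 31 to 91 mm above the worktop and this point is at 62 mm. The lever arm below it is 16 mm wide and its top is 38 mm above the worktop.
- cam_axis (a point): Point on the cam's vertical axis, 55 mm above the worktop (in the air over the hub, whose top is at 40 mm). Circle centre of the post's path, radius 70 mm.
- push_face (a point): Point at the middle of the rear face (towards the robot) of the blue push plate at the rear end of the slide, 60 mm above the worktop; moves with the slide. The plate is 70 mm wide, 8 mm thick and spans 18 to 91 mm above the worktop. Its frame has the stand's axes: push along +x.
- lamp: Glass lamp with a black base on a dark foam block, 142 mm long, 50 mm wide. It lies loose in a shallow cradle on the slide and rides with it, its glass 12 mm in front of the blue plate, the black base facing forward; its top is 83 mm above the worktop. Must not be touched or lifted. Origin under the middle of the block, 28 mm above the worktop.
- log_book: Bystander: dark red book 210 x 150 x 18 mm lying on the left; origin under its centre.
- timer: Bystander: white square timer 62 x 62 x 21 mm; origin under its centre.
- label_roll: Bystander: green roll 52 mm across, 22 mm high; origin under its centre.
- amber_bottle: Bystander: amber bottle with black cap, 60 mm across, 125 mm high, on the right; origin under its centre.
- vial_white: Bystander: small vial with white cap, 15 mm across, 50 mm high; origin under its centre.
- vial_blue: Bystander: small vial with blue cap, 15 mm across, 50 mm high; origin under its centre.
- mouse: Bystander: black computer mouse 108 x 58 x 38 mm on its dark mat (3 mm thick) to the left of the stand; origin under its centre.

How it is judged:
By the outcome, as a careful person would: the job done as asked, in the order asked, and still so for the second after the job is handed in, with the robot touching nothing.
It also fails if it takes over 42 s, if anything falls off the work surface, if the arm or the gripper's body presses on something with over 40 N, if the wrist force passes 120 N, or if a joint passes its speed limit or range.

## Working session

There is one attempt and no reset: what is moved stays moved. The work goes in short steps, Python scripts to look and compute and a tool call to move; the robot and the scene stay as the last step left them, time stands still between calls to the robot, and variables do not carry over. Pictures are saved under pics/ and viewed, about 8 in all and at most 12, crops included, and the job is handed in when it is done.

Besides the shell and the picture viewer there is one more tool, called as a command line: name --argument value ..., lists and objects as JSON in quotes. send_rows: Moves the arm, as the interface text tells. Its arguments: {"type":"object","properties":{"motion":{"type":"array"},"gripper":{"type":"number"},"squeeze":{"type":"number"}},"required":["motion"]}

```bash
mkdir -p pics
cat > h.py <<'E'
from plant import r
import numpy as np, cv2
from scipy.spatial.transform import Rotation as R
def Rm(e):
    e=np.array(e,float)
    return e if e.shape==(3,3) else R.from_euler('xyz',e,degrees=True).as_matrix()
def w(cal,p): return Rm(cal['orientation'])@np.array(p)+np.array(cal['origin'])
def find(cam,names,fn='pinpoint'):
    cal=r.get_calibration(cam)
    for n in names:
        for d in getattr(r,fn)(cam,n)[:2]: print(cam,n,round(d['conf'],2),np.round(w(cal,d['at']),4))
def px(cal,P):
    q=Rm(cal['orientation']).T@(np.array(P)-np.array(cal['origin'])); s=q[:2]/q[2]; s=s*(1+cal['k1']*(s@s))
    f=210/np.tan(np.radians(cal['fov_y']/2)); return np.round(s*f+[cal['cx'],cal['cy']])
E
python3 - <<'E'
from h import *
s=r.get_state(); print(s); 
for c in('scene','top'):
    im,d=r.capture(c); cv2.imwrite(f'pics/{c}0.png',im); print(r.get_calibration(c))
    find(c,['stand','lever_post','cam_axis','push_face','lamp'])
E
```

```text
{'time_s': 0.0, 'joints': array([ 8.94431314e+01,  2.05891119e+01,  6.33044417e-01, -2.03523953e-02,
       -7.01365167e+01, -1.65087402e+01]), 'qd': array([ 0.07709395, -0.03954067, -0.08526309, -0.01557492,  0.10228415,
        0.05415418]), 'joint_torque': array([ 3.20988611e-04, -5.82713485e+01,  2.93054563e+01,  6.99708447e+00,
        6.95720402e-03, -1.49336333e-04]), 'tcp_pos': array([0.19794984, 0.64479632, 0.22564265]), 'eef_rot': array([ 1.79905795e+02, -7.96746789e-03, -1.70725330e+01]), 'contact_force': array([ 0.87728577, -0.28834963,  0.49431761]), 'moment': array([ 0.02032875, -0.00422174,  0.04202149]), 'gripper_width': 0.08763440665314556}
{'fov_y': 48.669951036564896, 'cx': 276.391023877309, 'cy': 209.6941201348874, 'k1': 0.04264309272951909, 'origin': array([-0.35883806, -0.89164793,  0.65107634]), 'orientation': array([-116.49789007,   -1.21051033,  -47.47050038])}
scene stand 0.69 [ 0.535  -0.2388 -0.0017]
scene stand 0.25 [ 0.4819  0.3462 -0.0024]
scene lever_post 0.68 [ 0.4462 -0.3346  0.0655]
scene cam_axis 0.69 [ 0.4957 -0.286   0.0542]
scene cam_axis 0.23 [ 0.4517 -0.0139  0.0053]
scene push_face 0.7 [ 0.4203 -0.1861  0.0598]
scene lamp 0.58 [ 0.5176 -0.1897  0.0245]
{'fov_y': 46.89156559125063, 'cx': 279.4180685850714, 'cy': 199.76974454511415, 'k1': -0.03300847613014272, 'origin': array([ 0.18658627, -0.11174495,  1.79121389]), 'orientation': array([-169.55007495,   -0.66654798,  -89.03805021])}
top stand 0.94 [ 0.5364 -0.2444 -0.0027]
top lever_post 0.66 [ 0.4448 -0.3375  0.06  ]
top cam_axis 0.75 [ 0.4988 -0.2895  0.0514]
top push_face 0.85 [ 0.4208 -0.1921  0.0612]
top push_face 0.65 [ 0.5001 -0.2871  0.0523]
top lamp 0.61 [ 0.515  -0.1971  0.0269]
```

View pics/scene0.png

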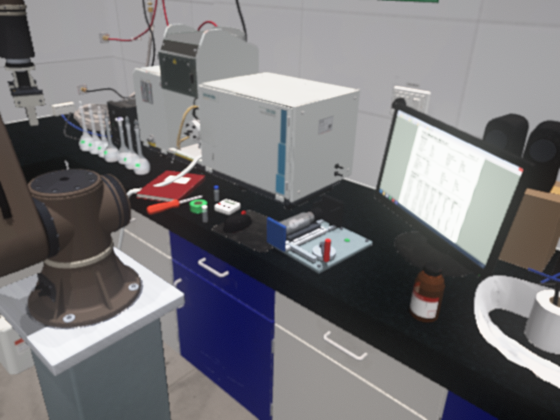

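View pics/top0.png

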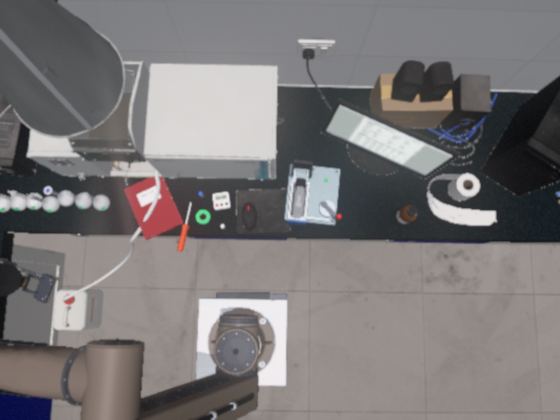

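Run:
```python
from h import *
find('top',['log_book','timer','label_roll','amber_bottle','vial_white','vial_blue','mouse'])
# stand yaw from listed points
```

```text
top log_book 0.73 [ 4.820e-01  3.417e-01 -4.000e-04]
top timer 0.84 [5.109e-01 8.750e-02 4.000e-04]
top label_roll 0.57 [ 0.4985 -0.2876  0.054 ]
top label_roll 0.44 [4.485e-01 1.560e-01 3.000e-04]
top amber_bottle 0.56 [ 0.4614 -0.5947  0.0029]
top vial_white 0.54 [0.4101 0.0794 0.0034]
top vial_blue 0.38 [ 0.5328  0.1659 -0.0011]
top mouse 0.53 [ 0.4483 -0.0057  0.0031]
top mouse 0.49 [0.4101 0.0784 0.0033]
```

The scene view shows the stand at about (320,243) and the red post at (326,250). In the top view the stand is at (313,193), the post at (339,216) and the green dot at (326,180). The networks agree with the pictures. The next step is the stand's yaw and how much room the arm has to get there.

Run:
```python
from h import *
im,d=r.capture('top'); cal=r.get_calibration('top')
f=210/np.tan(np.radians(cal['fov_y']/2))
v,u=np.mgrid[:420,:560]; K=np.array([[f,0,cal['cx']],[0,f,cal['cy']],[0,0,1]])
n=cv2.undistortPoints(np.stack([u,v],-1).reshape(-1,1,2).astype(float),K,np.array([cal['k1'],0,0,0,0])).reshape(420,560,2)
P=np.concatenate([n*d[...,None],d[...,None]],-1)@Rm(cal['orientation']).T+cal['origin']
np.save('P.npy',P)
hsv=cv2.cvtColor(im,cv2.COLOR_BGR2HSV).astype(int); H,S,V=hsv[...,0],hsv[...,1],hsv[...,2]
roi=(u>285)&(u<350)&(v>155)&(v<225)
g=roi&(H>45)&(H<85)&(S>70); rd=roi&((H<8)|(H>172))&(S>120); b=roi&(H>100)&(H<125)&(S>120)
for n_,m in(('green',g),('red',rd),('blue',b)): print(n_,m.sum(),np.round(np.median(P[m],0),4), np.round(P[m].mean(0),4))
# plate rectangle
m=roi&(V>110)&(P[...,2]<0.03)&(P[...,2]>0.003)
q=P[m][:,:2].astype(np.float32); print(m.sum(),cv2.minAreaRect(q))
# heightmap max z per 0.1 cells
for x in np.arange(.1,.8,.1):
    print(round(x,1),[round(float(P[...,2][(abs(P[...,0]-x)<.05)&(abs(P[...,1]-y)<.05)&(d>0)].max(initial=-9)),2) for y in np.arange(.8,-.7,-.1)])
```

```text
green 12 [ 0.5944 -0.2977  0.013 ] [ 0.5948 -0.2986  0.0132]
red 26 [ 0.4479 -0.3404  0.0865] [ 0.4495 -0.3411  0.0699]
blue 27 [ 0.4238 -0.1897  0.0828] [ 0.424  -0.1907  0.0813]
1876 ((0.5409242510795593, -0.2529566287994385), (0.20298928022384644, 0.2256067991256714), 89.42536926269531)
0.1 [-0.44, -0.78, 0.34, 0.7, 0.74, 0.8, 0.82, 0.24, 0.28, 0.25, 0.01, -0.77, -0.78, -0.77, -0.77]
0.2 [-0.45, 0.39, 0.53, 0.34, -0.77, -0.77, -0.68, 0.01, -0.69, 0.01, -0.69, -0.78, -0.77, -0.77, -0.77]
0.3 [-0.78, 0.34, -0.36, -0.12, -0.01, -0.77, 0.03, -0.77, -0.78, -0.77, -0.78, -0.78, -0.77, -0.77, -0.77]
0.4 [0.01, 0.02, 0.01, 0.01, 0.03, 0.03, 0.03, 0.06, 0.05, 0.02, 0.1, 0.1, 0.01, 0.01, 0.14]
0.5 [0.21, 0.21, 0.2, 0.2, 0.03, 0.09, 0.06, 0.03, 0.05, 0.02, 0.09, 0.09, 0.01, 0.02, 0.14]
0.6 [0.19, 0.35, 0.62, 0.88, 0.99, 0.83, 0.36, 0.36, 0.35, 0.36, 0.1, 0.03, 0.02, 0.12, 0.35]
0.7 [0.18, 0.34, 0.35, 0.35, 1.02, 0.92, 0.36, 0.36, 0.36, 0.36, 0.1, 0.36, 0.36, 0.36, 0.35]
```

```bash
cat > plan.py <<'E'
from h import *
def plan(wps,maxd=.038,maxs=7.0,pose=None):
    """wps: (x,y,z,yaw) with yaw unwrapped, z down tool; prints rows in tool axes"""
    s=r.get_state(); p=np.array(s['tcp_pos']); y=s['eef_rot'][2]
    if pose: p,y=np.array(pose[:3]),pose[3]
    print('from',np.round(p,4),round(y,1),'t',round(s['time_s'],2)); rows=[]
    for q in wps:
        dy=q[3]-y
        N=max(1,int(np.ceil(max(np.linalg.norm(np.array(q[:3])-p)/maxd,abs(dy)/maxs)-1e-6)))
        D=(np.array(q[:3])-p)/N
        for _ in range(N):
            a=np.radians(y); t=[D@[np.cos(a),np.sin(a),0],D@[np.sin(a),-np.cos(a),0],-D[2]]
            rows.append('{"travel":[%.4f,%.4f,%.4f],"spin":%.2f}'%(*t,-dy/N)); y+=dy/N
        p=np.array(q[:3],float)
    for i in range(0,len(rows),5): print('['+','.join(rows[i:i+5])+']')
E
python3 - <<'E'
from plan import *
plan([(.25,.36,.23,-77),(.40,.1,.23,-127),(.40,-.15,.23,-177),(.40,-.29,.2,-226)])
E
```

```text
from [0.1981 0.6453 0.2266] -17.1 t 1.0
[{"travel":[0.0148,0.0286,-0.0004],"spin":6.66},{"travel":[0.0180,0.0267,-0.0004],"spin":6.66},{"travel":[0.0210,0.0244,-0.0004],"spin":6.66},{"travel":[0.0237,0.0218,-0.0004],"spin":6.66},{"travel":[0.0261,0.0189,-0.0004],"spin":6.66}]
[{"travel":[0.0281,0.0158,-0.0004],"spin":6.66},{"travel":[0.0297,0.0124,-0.0004],"spin":6.66},{"travel":[0.0310,0.0089,-0.0004],"spin":6.66},{"travel":[0.0318,0.0052,-0.0004],"spin":6.66},{"travel":[0.0359,-0.0110,-0.0000],"spin":6.25}]
[{"travel":[0.0345,-0.0148,-0.0000],"spin":6.25},{"travel":[0.0327,-0.0185,-0.0000],"spin":6.25},{"travel":[0.0305,-0.0219,-0.0000],"spin":6.25},{"travel":[0.0279,-0.0251,-0.0000],"spin":6.25},{"travel":[0.0250,-0.0280,-0.0000],"spin":6.25}]
[{"travel":[0.0218,-0.0305,-0.0000],"spin":6.25},{"travel":[0.0183,-0.0327,-0.0000],"spin":6.25},{"travel":[0.0250,-0.0188,-0.0000],"spin":6.25},{"travel":[0.0228,-0.0214,-0.0000],"spin":6.25},{"travel":[0.0203,-0.0238,-0.0000],"spin":6.25}]
[{"travel":[0.0176,-0.0258,-0.0000],"spin":6.25},{"travel":[0.0147,-0.0276,-0.0000],"spin":6.25},{"travel":[0.0116,-0.0290,-0.0000],"spin":6.25},{"travel":[0.0084,-0.0301,-0.0000],"spin":6.25},{"travel":[0.0050,-0.0308,-0.0000],"spin":6.25}]
[{"travel":[0.0010,-0.0200,0.0043],"spin":7.00},{"travel":[-0.0014,-0.0200,0.0043],"spin":7.00},{"travel":[-0.0038,-0.0196,0.0043],"spin":7.00},{"travel":[-0.0062,-0.0190,0.0043],"spin":7.00},{"travel":[-0.0085,-0.0181,0.0043],"spin":7.00}]
[{"travel":[-0.0106,-0.0170,0.0043],"spin":7.00},{"travel":[-0.0126,-0.0155,0.0043],"spin":7.00}]
```

send_rows --motion '[{"travel":[0.015,0.0286,0],"spin":6.6},{"travel":[0.018,0.0267,0],"spin":6.6},{"travel":[0.021,0.0244,0],"spin":6.6},{"travel":[0.0237,0.0218,0],"spin":6.6},{"travel":[0.026,0.019,0],"spin":6.6}]' --gripper -1

```text
time_s: 1.42
tcp_pos: [0.2263, 0.4859, 0.2229]
eef_rot: [179.9, -0.2, -51.1]
contact_force: [1.4, 0.6, 0.2]
gripper_width: 0.0598
```

send_rows --motion '[{"travel":[0.028,0.0158,-0.002],"spin":6.6},{"travel":[0.03,0.0124,-0.002],"spin":6.6},{"travel":[0.031,0.009,-0.001],"spin":6.6},{"travel":[0.032,0.005,-0.001],"spin":6.6},{"travel":[0.036,-0.011,-0.001],"spin":6.3}]'

```text
time_s: 1.83
tcp_pos: [0.2648, 0.3169, 0.2305]
eef_rot: [-179.9, -0.1, -85.4]
contact_force: [1.3, 0.3, -0.3]
gripper_width: 0.0264
```

send_rows --motion '[{"travel":[0.0345,-0.015,0],"spin":6.3},{"travel":[0.0327,-0.0185,0],"spin":6.3},{"travel":[0.0305,-0.022,0],"spin":6.3},{"travel":[0.028,-0.025,0],"spin":6.3},{"travel":[0.025,-0.028,0],"spin":6.3}]'

```text
time_s: 2.25
tcp_pos: [0.3519, 0.1421, 0.2333]
eef_rot: [-179.9, 0.5, -118.1]
contact_force: [1.3, 1.0, 0.4]
gripper_width: 0.0009
```

Run:
```python
from plan import *
print(np.round(r.get_state()['joints'],1))
plan([(.39,.0,.23,-150),(.39,-.29,.22,-223)])
```

```text
[ 52.4  -9.9 -32.7   0.  -66.6 -80.5]
from [0.3519 0.1421 0.2333] -118.1 t 2.25
[{"travel":[0.0215,-0.0201,0.0007],"spin":6.37},{"travel":[0.0191,-0.0224,0.0007],"spin":6.37},{"travel":[0.0165,-0.0244,0.0007],"spin":6.37},{"travel":[0.0137,-0.0260,0.0007],"spin":6.37},{"travel":[0.0107,-0.0274,0.0007],"spin":6.37}]
[{"travel":[0.0132,-0.0228,0.0009],"spin":6.64},{"travel":[0.0105,-0.0242,0.0009],"spin":6.64},{"travel":[0.0076,-0.0252,0.0009],"spin":6.64},{"travel":[0.0046,-0.0260,0.0009],"spin":6.64},{"travel":[0.0016,-0.0263,0.0009],"spin":6.64}]
[{"travel":[-0.0015,-0.0263,0.0009],"spin":6.64},{"travel":[-0.0045,-0.0260,0.0009],"spin":6.64},{"travel":[-0.0075,-0.0253,0.0009],"spin":6.64},{"travel":[-0.0103,-0.0243,0.0009],"spin":6.64},{"travel":[-0.0131,-0.0229,0.0009],"spin":6.64}]
[{"travel":[-0.0156,-0.0212,0.0009],"spin":6.64}]
```

send_rows --motion '[{"travel":[0.0215,-0.02,0.001],"spin":6.4},{"travel":[0.019,-0.0224,0.001],"spin":6.4},{"travel":[0.0165,-0.0244,0.001],"spin":6.4},{"travel":[0.0137,-0.026,0.001],"spin":6.4},{"travel":[0.0107,-0.0274,0.001],"spin":6.4}]'

```text
time_s: 2.67
tcp_pos: [0.39, -0.0088, 0.2298]
eef_rot: [179.8, 0.9, -151.8]
contact_force: [1.4, -0.4, -0.7]
gripper_width: 0.0005
```

send_rows --motion '[{"travel":[0.0132,-0.0228,0.001],"spin":6.7},{"travel":[0.0105,-0.0242,0.001],"spin":6.7},{"travel":[0.0076,-0.0252,0.001],"spin":6.7},{"travel":[0.0046,-0.026,0.001],"spin":6.7},{"travel":[0.0016,-0.0263,0.001],"spin":6.7}]'

```text
time_s: 3.08
tcp_pos: [0.384, -0.1479, 0.2248]
eef_rot: [179.2, 0.9, 172.9]
contact_force: [0.8, 0.5, -0.5]
gripper_width: 0.0005
```

send_rows --motion '[{"travel":[-0.0015,-0.0263,0.001],"spin":6.7},{"travel":[-0.0045,-0.026,0.001],"spin":6.7},{"travel":[-0.0075,-0.0253,0.001],"spin":6.7},{"travel":[-0.01,-0.0243,0.001],"spin":6.7},{"travel":[-0.013,-0.023,0.001],"spin":6.7}]'

```text
time_s: 3.5
tcp_pos: [0.3714, -0.2865, 0.2196]
eef_rot: [178.7, 0.5, 137.7]
contact_force: [0.5, -0.6, -0.0]
gripper_width: 0.0003
```

Run:
```python
from plan import *
print(r.get_state()); im,d=r.capture('wrist'); cv2.imwrite('pics/w1.png',im); print(r.get_calibration('wrist'))
find('wrist',['stand','lever_post','cam_axis','push_face','lamp'])
```

```text
{'time_s': 3.5, 'joints': array([ -14.30050349,    0.63351296,  -24.89780872,   -1.0021364 ,
        -63.39066875, -117.58147361]), 'qd': array([-45.63854165,  18.61979668,  17.22103181,  -0.90809052,
         1.46230102, -38.32426235]), 'joint_torque': array([  4.08066809, -31.69440508,  26.3623935 ,   6.55901939,
        -0.1411609 ,   1.15720578]), 'tcp_pos': array([ 0.37141634, -0.28647875,  0.21959517]), 'eef_rot': array([178.70090457,   0.53364151, 137.67153137]), 'contact_force': array([ 0.49922086, -0.63520868, -0.00736108]), 'moment': array([-0.04718282, -0.18412451,  0.02218856]), 'gripper_width': 0.0002501698693791966}
{'fov_y': 66.99286974365718, 'cx': 277.5955725203927, 'cy': 214.813610776836, 'k1': -0.06653871456437045, 'origin': array([ 0.31734482, -0.24349743,  0.37642214]), 'orientation': array([164.44295095,  -1.24061434,  47.10991942])}
wrist push_face 0.95 [ 0.4215 -0.1894  0.0624]
wrist lamp 0.72 [ 0.5229 -0.1983  0.0287]
```

View pics/w1.png

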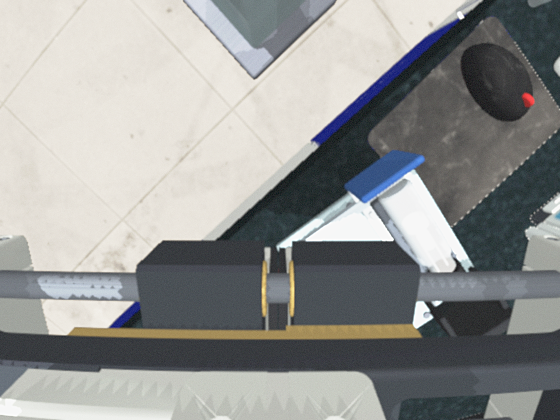

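The wrist view shows the blue plate at (385,175) and the mouse at (495,80). The post is hidden behind the fingers. I'll get the yaw from the blue plate's points, using the arm now that it has settled.

```bash
cat >> h.py <<'E'
def cloud(cam):
    cal=r.get_calibration(cam); im,d=r.capture(cam)
    f=210/np.tan(np.radians(cal['fov_y']/2)); v,u=np.mgrid[:420,:560]
    K=np.array([[f,0,cal['cx']],[0,f,cal['cy']],[0,0,1]])
    n=cv2.undistortPoints(np.stack([u,v],-1).reshape(-1,1,2).astype(float),K,np.array([cal['k1'],0,0,0,0])).reshape(420,560,2)
    P=np.concatenate([n*d[...,None],d[...,None]],-1)@Rm(cal['orientation']).T+cal['origin']
    return im,d,P,cv2.cvtColor(im,cv2.COLOR_BGR2HSV).astype(int)
E
python3 - <<'E'
from plan import *
im,d,P,h=cloud('wrist')
m=(h[...,0]>100)&(h[...,0]<125)&(h[...,1]>120)&(d>0)&(P[...,0]>.39)&(P[...,0]<.46)&(abs(P[...,1]+.19)<.06)&(P[...,2]>.08)&(P[...,2]<.1)
q=P[m]; print(m.sum(),np.round([q.min(0),q.max(0)],4))
rc=cv2.minAreaRect(q[:,:2].astype(np.float32)); print('plate top',rc)
find('wrist',['push_face','lamp'])
s=r.get_state(); print(s['tcp_pos'],s['eef_rot'])
E
```

```text
757 [[ 0.4204 -0.2227  0.0802]
 [ 0.4335 -0.1549  0.0932]]
plate top ((0.4267174303531647, -0.18879903852939606), (0.06832246482372284, 0.008077602833509445), 84.69121551513672)
wrist push_face 0.61 [ 0.4243 -0.1871  0.0624]
wrist lamp 0.97 [ 0.5213 -0.1989  0.0299]
[ 0.37207426 -0.28420446  0.21961448] [178.70324326   0.53032418 138.14967731]
```

Run:
```python
from plan import *
plan([(.42,-.313,.16,136),(.42,-.313,.05,136)],maxd=.035)
C=np.array([.4973,-.2895]); wp=[]
for th in np.arange(-134,-5,6):
    a=np.radians(th); t=np.array([-np.sin(a),np.cos(a)]); F=C+.07*np.array([np.cos(a),np.sin(a)])-t*.0175
    wp.append((*F,.05,th+270))
print('arc')
plan(wp,pose=(.42,-.313,.05,136))
```

```text
from [ 0.3721 -0.2842  0.2196] 138.1 t 3.95
[{"travel":[-0.0183,0.0035,0.0199],"spin":0.72},{"travel":[-0.0183,0.0037,0.0199],"spin":0.72},{"travel":[-0.0182,0.0040,0.0199],"spin":0.72},{"travel":[0.0000,0.0000,0.0275],"spin":-0.00},{"travel":[0.0000,0.0000,0.0275],"spin":-0.00}]
[{"travel":[0.0000,0.0000,0.0275],"spin":-0.00},{"travel":[0.0000,0.0000,0.0275],"spin":-0.00}]
arc
from [ 0.42  -0.313  0.05 ] 136 t 3.95
[{"travel":[-0.0218,0.0006,-0.0000],"spin":0.00},{"travel":[-0.0074,-0.0014,-0.0000],"spin":-6.00},{"travel":[-0.0074,-0.0014,-0.0000],"spin":-6.00},{"travel":[-0.0074,-0.0014,-0.0000],"spin":-6.00},{"travel":[-0.0074,-0.0014,-0.0000],"spin":-6.00}]
[{"travel":[-0.0074,-0.0014,-0.0000],"spin":-6.00},{"travel":[-0.0074,-0.0014,-0.0000],"spin":-6.00},{"travel":[-0.0074,-0.0014,-0.0000],"spin":-6.00},{"travel":[-0.0074,-0.0014,-0.0000],"spin":-6.00},{"travel":[-0.0074,-0.0014,-0.0000],"spin":-6.00}]
[{"travel":[-0.0074,-0.0014,-0.0000],"spin":-6.00},{"travel":[-0.0074,-0.0014,-0.0000],"spin":-6.00},{"travel":[-0.0074,-0.0014,-0.0000],"spin":-6.00},{"travel":[-0.0074,-0.0014,-0.0000],"spin":-6.00},{"travel":[-0.0074,-0.0014,-0.0000],"spin":-6.00}]
[{"travel":[-0.0074,-0.0014,-0.0000],"spin":-6.00},{"travel":[-0.0074,-0.0014,-0.0000],"spin":-6.00},{"travel":[-0.0074,-0.0014,-0.0000],"spin":-6.00},{"travel":[-0.0074,-0.0014,-0.0000],"spin":-6.00},{"travel":[-0.0074,-0.0014,-0.0000],"spin":-6.00}]
[{"travel":[-0.0074,-0.0014,-0.0000],"spin":-6.00},{"travel":[-0.0074,-0.0014,-0.0000],"spin":-6.00}]
```

send_rows --motion '[{"travel":[-0.0183,0.0035,0.019],"spin":0.7},{"travel":[-0.0183,0.0037,0.019],"spin":0.7},{"travel":[-0.0182,0.004,0.019],"spin":0.7},{"travel":[0,0,0.026],"spin":0},{"travel":[0,0,0.026],"spin":0}]'

```text
time_s: 4.37
tcp_pos: [0.4319, -0.3111, 0.1169]
eef_rot: [178.3, 1.5, 136.6]
contact_force: [-0.6, 0.8, -1.0]
gripper_width: 0.0003
```

send_rows --motion '[{"travel":[0,0,0],"spin":0}]'

```text
time_s: 4.45
tcp_pos: [0.43, -0.3094, 0.1126]
eef_rot: [178.4, 1.1, 136.7]
contact_force: [-1.1, 0.4, 0.0]
gripper_width: 0.0004
```

send_rows --motion '[{"travel":[0.002,-0.005,0.02],"spin":0},{"travel":[0.002,-0.005,0.02],"spin":0},{"travel":[0,0,0.018],"spin":0},{"travel":[0,0,0],"spin":0}]'

```text
time_s: 4.78
tcp_pos: [0.425, -0.3121, 0.0567]
eef_rot: [178.4, 1.3, 137.1]
contact_force: [-0.7, 0.6, 0.6]
gripper_width: 0.0004
```

send_rows --motion '[{"travel":[-0.012,-0.002,0.005],"spin":0},{"travel":[-0.007,-0.0015,0],"spin":-4},{"travel":[-0.007,-0.0014,0],"spin":-6},{"travel":[-0.0074,-0.0014,0],"spin":-6},{"travel":[-0.0074,-0.0014,0],"spin":-6}]'

```text
time_s: 5.2
tcp_pos: [0.4478, -0.3389, 0.0578]
eef_rot: [179.0, 1.1, 160.1]
contact_force: [-5.0, -0.2, -2.2]
gripper_width: 0.0004
```

```bash
cat > arc.py <<'E'
from plan import *
import sys
C=np.array([.4973,-.2895]); off=.0175
s=r.get_state(); p=s['tcp_pos'][:2]-C; th0=np.degrees(np.arctan2(p[1],p[0]))+np.degrees(np.arctan2(off,.07))
if th0>60: th0-=360
print('theta',round(th0,1),'cam',round(th0+5.3,1),'rad',round(float(np.linalg.norm(p)),4),'F',np.round(s['contact_force'],1),s['tcp_pos'],s['eef_rot'])
st=float(sys.argv[1]); y=s['eef_rot'][2]%360; ws=[]
for k in range(1,6):
    th=min(th0+st*k,-5.3+float(sys.argv[2])); a=np.radians(th); t=np.array([-np.sin(a),np.cos(a)]); F=C+.07*np.array([np.cos(a),np.sin(a)])-t*off
    ws.append((*F,.052,y+(th+270-y)*k/5))
plan(ws,pose=(*s['tcp_pos'],y))
E
python3 arc.py 8 0
```

```text
theta -121.0 cam -115.7 rad 0.0699 F [-5.  -0.2 -2.2] [ 0.4478225  -0.33893629  0.05776772] [178.98877523   1.11310777 160.09612085]
from [ 0.4478 -0.3389  0.0578] 160.1 t 5.2
[{"travel":[-0.0085,-0.0056,0.0058],"spin":0.62},{"travel":[-0.0098,-0.0022,-0.0000],"spin":-2.58},{"travel":[-0.0100,-0.0012,-0.0000],"spin":-5.78},{"travel":[-0.0050,-0.0004,-0.0000],"spin":-4.49},{"travel":[-0.0050,-0.0008,-0.0000],"spin":-4.49}]
[{"travel":[-0.0050,-0.0005,-0.0000],"spin":-6.09},{"travel":[-0.0049,-0.0010,-0.0000],"spin":-6.09}]
```

send_rows --motion '[{"travel":[-0.0085,-0.0056,0.003],"spin":0},{"travel":[-0.01,-0.0022,0.001],"spin":-2.6},{"travel":[-0.01,-0.0012,0.001],"spin":-5.8},{"travel":[-0.01,-0.0012,0.001],"spin":-7},{"travel":[-0.01,-0.0014,0],"spin":-7}]'

```text
time_s: 5.62
tcp_pos: [0.4867, -0.3605, 0.0584]
eef_rot: [179.3, 0.8, -176.7]
contact_force: [-4.1, 0.1, -2.9]
gripper_width: 0.0003
```

```bash
python3 arc.py 7 0
```

```text
theta -84.5 cam -79.2 rad 0.0717 F [-4.1  0.1 -2.9] [ 0.48669149 -0.36045825  0.0583607 ] [ 179.26139866    0.79132312 -176.71434392]
from [ 0.4867 -0.3605  0.0584] 183.3 t 5.62
[{"travel":[-0.0086,-0.0017,0.0064],"spin":-1.85},{"travel":[-0.0088,-0.0005,-0.0000],"spin":-4.65},{"travel":[-0.0044,-0.0001,-0.0000],"spin":-3.72},{"travel":[-0.0044,-0.0003,-0.0000],"spin":-3.72},{"travel":[-0.0044,-0.0001,-0.0000],"spin":-5.12}]
[{"travel":[-0.0044,-0.0005,-0.0000],"spin":-5.12},{"travel":[-0.0044,-0.0003,-0.0000],"spin":-6.52},{"travel":[-0.0043,-0.0008,-0.0000],"spin":-6.52}]
```

send_rows --motion '[{"travel":[-0.0087,-0.0017,0.002],"spin":-3},{"travel":[-0.0088,-0.0012,0.001],"spin":-6.5},{"travel":[-0.0088,-0.0012,0.001],"spin":-7},{"travel":[-0.0088,-0.0013,0],"spin":-7},{"travel":[-0.0088,-0.0013,0],"spin":-7}]'

```text
time_s: 6.03
tcp_pos: [0.5271, -0.3556, 0.0607]
eef_rot: [179.3, 0.6, -145.2]
contact_force: [-2.5, -1.5, -4.7]
gripper_width: 0.0002
```

```bash
python3 arc.py 7 -2
```

```text
theta -51.7 cam -46.4 rad 0.0725 F [-2.5 -1.5 -4.7] [ 0.52714689 -0.35557725  0.06066333] [ 179.31804226    0.61461193 -145.23228619]
from [ 0.5271 -0.3556  0.0607] 214.8 t 6.03
[{"travel":[-0.0088,-0.0007,0.0087],"spin":-2.12},{"travel":[-0.0088,-0.0003,-0.0000],"spin":-4.92},{"travel":[-0.0044,0.0000,-0.0000],"spin":-3.86},{"travel":[-0.0044,-0.0003,-0.0000],"spin":-3.86},{"travel":[-0.0044,-0.0001,-0.0000],"spin":-5.26}]
[{"travel":[-0.0044,-0.0005,-0.0000],"spin":-5.26},{"travel":[-0.0044,-0.0003,-0.0000],"spin":-6.66},{"travel":[-0.0043,-0.0008,-0.0000],"spin":-6.66}]
```

send_rows --motion '[{"travel":[-0.0088,-0.0007,0.004],"spin":-3},{"travel":[-0.0088,-0.0012,0.003],"spin":-6},{"travel":[-0.0088,-0.0012,0.002],"spin":-7},{"travel":[-0.0075,-0.0012,0],"spin":-7},{"travel":[-0.006,-0.001,0],"spin":-6}]'

```text
time_s: 6.45
tcp_pos: [0.5568, -0.3315, 0.0603]
eef_rot: [179.3, 0.6, -115.0]
contact_force: [-4.0, -2.8, -3.4]
gripper_width: 0.0007
```

```bash
python3 arc.py 3 0
python3 - <<'E'
from h import *
for c in ('top','scene'):
    im,d,P,h=cloud(c); find(c,['lever_post'])
    m=((h[...,0]<8)|(h[...,0]>172))&(h[...,1]>110)&(abs(P[...,0]-.55)<.1)&(abs(P[...,1]+.3)<.1)&(P[...,2]>.02)&(P[...,2]<.12)
    print(c,m.sum(),np.round(P[m].mean(0),4) if m.any() else '')
    if c=='scene': cv2.imwrite('pics/s2.png',cv2.resize(im[180:300,250:410],None,fx=4,fy=4))
E
```

```text
theta -21.2 cam -15.9 rad 0.0728 F [-4.  -2.8 -3.4] [ 0.55675357 -0.33151207  0.06033201] [ 179.2771441     0.56664287 -115.04569549]
from [ 0.5568 -0.3315  0.0603] 245.0 t 6.45
[{"travel":[-0.0038,0.0001,0.0083],"spin":-1.37},{"travel":[-0.0037,-0.0005,-0.0000],"spin":-2.57},{"travel":[-0.0038,-0.0004,-0.0000],"spin":-3.77},{"travel":[-0.0037,-0.0005,-0.0000],"spin":-4.97},{"travel":[-0.0037,-0.0006,-0.0000],"spin":-6.17}]
top lever_post 0.49 [ 0.5632 -0.3167  0.0597]
top lever_post 0.43 [ 0.4467 -0.0102  0.0039]
top 0 
scene lever_post 0.64 [ 0.5625 -0.31    0.0593]
scene 27 [ 0.5566 -0.3153  0.0446]
```

View pics/s2.png

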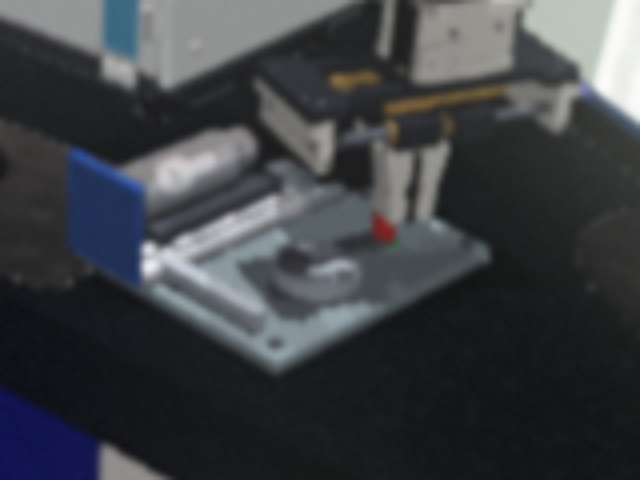

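The crop shows the lever pointing nearly at the dot: the post is at crop (383,228) and the dot just ahead of it. My estimate and the networks both put the cam about 15° short.

send_rows --motion '[{"travel":[-0.0045,0,0.003],"spin":-1.5},{"travel":[-0.0045,-0.0005,0.002],"spin":-3},{"travel":[-0.0045,-0.0005,0],"spin":-4},{"travel":[-0.0035,-0.0005,0],"spin":-5}]'

```text
time_s: 6.98
tcp_pos: [0.5653, -0.3194, 0.0592]
eef_rot: [179.7, 0.6, -102.6]
contact_force: [-1.2, -3.6, -3.7]
gripper_width: 0.0002
```

```bash
python3 arc.py 3 0
```

```text
theta -9.7 cam -4.4 rad 0.0742 F [-1.2 -3.6 -3.7] [ 0.56527484 -0.31936471  0.05924041] [ 179.74538421    0.57581496 -102.61091448]
from [ 0.5653 -0.3194  0.0592] 257.4 t 6.98
[{"travel":[-0.0041,0.0014,0.0072],"spin":-1.19},{"travel":[-0.0017,-0.0003,-0.0000],"spin":-1.74},{"travel":[0.0000,0.0000,-0.0000],"spin":-1.46},{"travel":[0.0000,0.0000,-0.0000],"spin":-1.46},{"travel":[0.0000,0.0000,-0.0000],"spin":-1.46}]
```

send_rows --motion '[{"travel":[-0.004,0.001,0],"spin":-2},{"travel":[-0.003,0,0],"spin":-2}]'

```text
time_s: 7.15
tcp_pos: [0.5666, -0.3137, 0.0605]
eef_rot: [179.9, 0.5, -98.6]
contact_force: [-2.2, -3.7, -2.7]
gripper_width: 0.0007
```

```bash
python3 arc.py 3 0
```

```text
theta -5.2 cam 0.1 rad 0.0734 F [-2.2 -3.7 -2.7] [ 0.56662765 -0.31367568  0.06047798] [179.93524203   0.50385965 -98.60941111]
from [ 0.5666 -0.3137  0.0605] 261.4 t 7.15
[{"travel":[-0.0001,0.0013,0.0085],"spin":-0.66},{"travel":[0.0000,0.0000,-0.0000],"spin":-0.66},{"travel":[0.0000,0.0000,-0.0000],"spin":-0.66},{"travel":[0.0000,0.0000,-0.0000],"spin":-0.66},{"travel":[0.0000,0.0000,-0.0000],"spin":-0.66}]
```

send_rows --motion '[{"travel":[0.012,0,0],"spin":0},{"travel":[0.015,0,0],"spin":0},{"travel":[0.005,0,-0.035],"spin":0},{"travel":[0,0,-0.04],"spin":0},{"travel":[0,0.02,-0.04],"spin":0}]'

```text
time_s: 7.57
tcp_pos: [0.5426, -0.3475, 0.1689]
eef_rot: [179.5, 0.6, -99.3]
contact_force: [1.8, -0.5, 1.4]
gripper_width: 0.0003
```

send_rows --motion '[{"travel":[0,0.04,0],"spin":0},{"travel":[0,0.04,0],"spin":0},{"travel":[-0.005,0.04,0],"spin":0},{"travel":[-0.005,0.04,0],"spin":0},{"travel":[-0.005,0.03,0],"spin":0}]'

```text
time_s: 7.98
tcp_pos: [0.3605, -0.3104, 0.1809]
eef_rot: [-179.1, 0.2, -100.3]
contact_force: [-0.3, 0.1, 1.2]
gripper_width: 0.0005
```

Run:
```python
from h import *
print(r.get_state()['tcp_pos'],r.get_state()['eef_rot'])
for c in ('top','wrist','scene'):
    im,d,P,h=cloud(c); find(c,['lever_post','cam_axis','push_face'])
    roi=(abs(P[...,0]-.55)<.1)&(abs(P[...,1]+.3)<.1)&(P[...,2]<.12)
    m=((h[...,0]<8)|(h[...,0]>172))&(h[...,1]>110)&roi&(P[...,2]>.02)
    g=(h[...,0]>45)&(h[...,0]<85)&(h[...,1]>70)&roi
    for k in(m,g): print(c,k.sum(),np.round(P[k].mean(0),4) if k.any() else '')
    cv2.imwrite(f'pics/{c}3.png',cv2.resize(im[180:300,250:410],None,fx=4,fy=4) if c=='scene' else cv2.resize(im[140:240,270:370],None,fx=5,fy=5) if c=='top' else im)
```

```text
[ 0.36049871 -0.31044269  0.18094969] [-179.09737318    0.21685439 -100.26262497]
top lever_post 0.6 [ 0.5692 -0.2952  0.0627]
top lever_post 0.29 [0.45   0.1542 0.0015]
top cam_axis 0.93 [ 0.4993 -0.2903  0.0523]
top cam_axis 0.49 [ 0.4473  0.1528 -0.0015]
top 14 [ 0.5653 -0.2942  0.0885]
top 6 [ 0.5976 -0.297   0.0106]
wrist lever_post 0.76 [ 0.5696 -0.2979  0.0609]
wrist cam_axis 0.56 [ 0.4949 -0.2867  0.0548]
wrist 579 [ 0.563  -0.2983  0.0693]
wrist 212 [ 0.5692 -0.3298  0.0088]
scene lever_post 0.8 [ 0.5662 -0.2905  0.0615]
scene cam_axis 0.84 [ 0.4975 -0.286   0.0527]
scene cam_axis 0.49 [0.4428 0.158  0.0012]
scene push_face 0.79 [ 0.4203 -0.1864  0.0594]
scene push_face 0.58 [ 0.4673 -0.5899  0.0022]
scene 111 [ 0.5663 -0.293   0.0683]
scene 18 [ 0.5919 -0.2982  0.0144]
```

View pics/scene3.png

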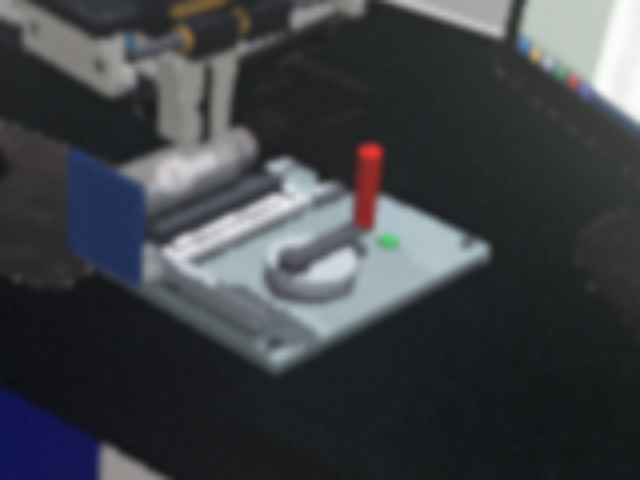

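View pics/top3.png

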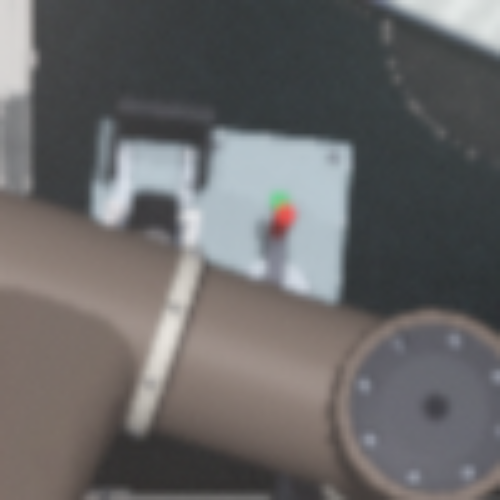

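Three cameras put the post at about (0.567, -0.295), so the cam is at 0 within about 2°. In the crop the lever points at the green dot (388,241). Next is the push plate.

Run:
```python
from plan import *
plan([(.378,-.184,.17,-185.3),(.378,-.184,.06,-185.3)],maxd=.035)
print(np.round(r.get_state()['joints'],1))
```

```text
from [ 0.3633 -0.31    0.1797] -100.0 t 8.58
[{"travel":[-0.0097,0.0006,0.0007],"spin":6.56},{"travel":[-0.0096,0.0017,0.0007],"spin":6.56},{"travel":[-0.0094,0.0028,0.0007],"spin":6.56},{"travel":[-0.0090,0.0038,0.0007],"spin":6.56},{"travel":[-0.0085,0.0048,0.0007],"spin":6.56}]
[{"travel":[-0.0079,0.0058,0.0007],"spin":6.56},{"travel":[-0.0072,0.0066,0.0007],"spin":6.56},{"travel":[-0.0064,0.0074,0.0007],"spin":6.56},{"travel":[-0.0055,0.0081,0.0007],"spin":6.56},{"travel":[-0.0045,0.0086,0.0007],"spin":6.56}]
[{"travel":[-0.0035,0.0091,0.0007],"spin":6.56},{"travel":[-0.0024,0.0094,0.0007],"spin":6.56},{"travel":[-0.0013,0.0097,0.0007],"spin":6.56},{"travel":[0.0000,0.0000,0.0275],"spin":0.00},{"travel":[0.0000,0.0000,0.0275],"spin":0.00}]
[{"travel":[0.0000,0.0000,0.0275],"spin":0.00},{"travel":[0.0000,0.0000,0.0275],"spin":0.00}]
[-17.1   3.6 -27.6  -0.4 -58.1   7.2]
```

send_rows --motion '[{"travel":[-0.0097,0.0006,0.001],"spin":6.6},{"travel":[-0.0096,0.0017,0.001],"spin":6.6},{"travel":[-0.0094,0.0028,0.001],"spin":6.6},{"travel":[-0.009,0.0038,0.001],"spin":6.6},{"travel":[-0.0085,0.0048,0.001],"spin":6.6}]'

```text
time_s: 9.0
tcp_pos: [0.3706, -0.2612, 0.1732]
eef_rot: [-179.7, 0.5, -134.3]
contact_force: [0.1, -0.4, -0.2]
gripper_width: 0.0003
```

send_rows --motion '[{"travel":[-0.008,0.0058,0.001],"spin":6.6},{"travel":[-0.0072,0.0066,0.001],"spin":6.6},{"travel":[-0.0064,0.0074,0.001],"spin":6.6},{"travel":[-0.0055,0.008,0.001],"spin":6.6},{"travel":[-0.0045,0.0086,0.001],"spin":6.6}]'

```text
time_s: 9.42
tcp_pos: [0.3797, -0.2103, 0.1672]
eef_rot: [180.0, 0.4, -169.0]
contact_force: [0.2, -0.5, -0.3]
gripper_width: 0.0
```

Run:
```python
from plan import *
plan([(.378,-.184,.16,-185.3+360),(.378,-.184,.055,-185.3+360)],maxd=.03)
```

```text
from [ 0.3797 -0.2103  0.1672] -169.0 t 9.42
[{"travel":[-0.0001,0.0005,0.0001],"spin":-6.87},{"travel":[-0.0001,0.0005,0.0001],"spin":-6.87},{"travel":[-0.0002,0.0005,0.0001],"spin":-6.87},{"travel":[-0.0002,0.0005,0.0001],"spin":-6.87},{"travel":[-0.0003,0.0004,0.0001],"spin":-6.87}]
[{"travel":[-0.0003,0.0004,0.0001],"spin":-6.87},{"travel":[-0.0004,0.0003,0.0001],"spin":-6.87},{"travel":[-0.0004,0.0003,0.0001],"spin":-6.87},{"travel":[-0.0005,0.0002,0.0001],"spin":-6.87},{"travel":[-0.0005,0.0002,0.0001],"spin":-6.87}]
[{"travel":[-0.0005,0.0001,0.0001],"spin":-6.87},{"travel":[-0.0005,0.0001,0.0001],"spin":-6.87},{"travel":[-0.0005,0.0000,0.0001],"spin":-6.87},{"travel":[-0.0005,-0.0001,0.0001],"spin":-6.87},{"travel":[-0.0005,-0.0001,0.0001],"spin":-6.87}]
[{"travel":[-0.0005,-0.0002,0.0001],"spin":-6.87},{"travel":[-0.0005,-0.0002,0.0001],"spin":-6.87},{"travel":[-0.0004,-0.0003,0.0001],"spin":-6.87},{"travel":[-0.0004,-0.0003,0.0001],"spin":-6.87},{"travel":[-0.0004,-0.0004,0.0001],"spin":-6.87}]
[{"travel":[-0.0003,-0.0004,0.0001],"spin":-6.87},{"travel":[-0.0003,-0.0005,0.0
[... 852 characters left out ...]
l":[0.0005,0.0000,0.0001],"spin":-6.87}]
[{"travel":[0.0005,0.0001,0.0001],"spin":-6.87},{"travel":[0.0005,0.0002,0.0001],"spin":-6.87},{"travel":[0.0005,0.0002,0.0001],"spin":-6.87},{"travel":[0.0004,0.0003,0.0001],"spin":-6.87},{"travel":[0.0004,0.0003,0.0001],"spin":-6.87}]
[{"travel":[0.0004,0.0004,0.0001],"spin":-6.87},{"travel":[0.0003,0.0004,0.0001],"spin":-6.87},{"travel":[0.0003,0.0005,0.0001],"spin":-6.87},{"travel":[0.0002,0.0005,0.0001],"spin":-6.87},{"travel":[0.0001,0.0005,0.0001],"spin":-6.87}]
[{"travel":[0.0000,0.0000,0.0263],"spin":0.00},{"travel":[0.0000,0.0000,0.0263],"spin":0.00},{"travel":[0.0000,0.0000,0.0263],"spin":0.00},{"travel":[0.0000,0.0000,0.0263],"spin":0.00}]
```

send_rows --motion '[{"travel":[0.001,0.009,0.003],"spin":5.3},{"travel":[0.002,0.009,0.003],"spin":5.3},{"travel":[0.002,0.006,0.01],"spin":5},{"travel":[0.001,0.001,0.02],"spin":0},{"travel":[0,0,0.02],"spin":0}]'

```text
time_s: 9.83
tcp_pos: [0.3763, -0.1829, 0.1127]
eef_rot: [179.8, 0.8, 174.3]
contact_force: [-0.7, 0.1, -0.4]
gripper_width: 0.0008
```

send_rows --motion '[{"travel":[0,0,0],"spin":0}]'

```text
time_s: 9.92
tcp_pos: [0.3745, -0.1823, 0.1099]
eef_rot: [179.8, 0.6, 174.3]
contact_force: [-0.2, -0.5, -0.3]
gripper_width: 0.0009
```

send_rows --motion '[{"travel":[0,0,0.02],"spin":0},{"travel":[0,0,0.02],"spin":0},{"travel":[-0.005,0,0.012],"spin":0},{"travel":[-0.01,0,0],"spin":0},{"travel":[-0.008,0,0],"spin":0}]'

```text
time_s: 10.33
tcp_pos: [0.4006, -0.1848, 0.0591]
eef_rot: [179.9, 0.5, 174.5]
contact_force: [1.0, -0.1, -0.0]
gripper_width: 0.0006
```

send_rows --motion '[{"travel":[-0.005,0,0],"spin":0},{"travel":[-0.005,0,0],"spin":0},{"travel":[-0.004,0,0],"spin":0},{"travel":[-0.004,0,0],"spin":0},{"travel":[-0.004,0,0],"spin":0}]'

```text
time_s: 10.75
tcp_pos: [0.4249, -0.1872, 0.0615]
eef_rot: [179.9, 0.4, 174.5]
contact_force: [-3.4, 1.4, -1.9]
gripper_width: 0.0003
```

send_rows --motion '[{"travel":[-0.004,0,0.001],"spin":0},{"travel":[-0.004,0,0.001],"spin":0},{"travel":[-0.004,0,0.001],"spin":0}]'

```text
time_s: 11.0
tcp_pos: [0.438, -0.1887, 0.0595]
eef_rot: [179.9, 0.4, 174.5]
contact_force: [-2.4, 0.8, 1.7]
gripper_width: 0.0004
```

send_rows --motion '[{"travel":[-0.003,0,0.001],"spin":0},{"travel":[-0.003,0,0],"spin":0}]'

```text
time_s: 11.17
tcp_pos: [0.4442, -0.1893, 0.0585]
eef_rot: [179.9, 0.4, 174.5]
contact_force: [-15.7, 4.6, 9.2]
gripper_width: 0.0004
```

The force jumped from about 2.5 N to 16 N at x = 0.444, where I expected the stop. I'll confirm with one small push, then release.

send_rows --motion '[{"travel":[-0.002,0,0],"spin":0}]'

```text
time_s: 11.25
tcp_pos: [0.4441, -0.1895, 0.058]
eef_rot: [179.9, 0.1, 174.5]
contact_force: [-11.1, 3.1, 9.3]
gripper_width: 0.0005
```

send_rows --motion '[{"travel":[0.01,0,0],"spin":0},{"travel":[0.02,0,0],"spin":0},{"travel":[0.02,0,0],"spin":0},{"travel":[0,0,-0.04],"spin":0},{"travel":[0,0,-0.04],"spin":0}]'

```text
time_s: 11.67
tcp_pos: [0.3891, -0.1842, 0.1324]
eef_rot: [179.9, -0.4, 174.4]
contact_force: [2.6, -0.2, 0.6]
gripper_width: 0.0004
```

send_rows --motion '[{"travel":[0,0.03,-0.04],"spin":0},{"travel":[0,0.04,0],"spin":0},{"travel":[0,0.04,0],"spin":0},{"travel":[0,0.03,0],"spin":0},{"travel":[0,0,0],"spin":0}]'

```text
time_s: 12.08
tcp_pos: [0.4101, -0.0454, 0.1785]
eef_rot: [179.5, 1.2, 174.1]
contact_force: [-0.9, -1.6, 0.0]
gripper_width: 0.0007
```

Run:
```python
from h import *
print(r.get_state()['tcp_pos'],r.get_state()['contact_force'])
im,d,P,h=cloud('scene'); cv2.imwrite('pics/scene4.png',cv2.resize(im[170:290,190:350],None,fx=4,fy=4))
find('scene',['push_face','lamp','lever_post','cam_axis'])
im,d,P,h=cloud('top'); cv2.imwrite('pics/top4.png',cv2.resize(im[140:250,190:350],None,fx=4,fy=4))
find('top',['push_face','lamp','lever_post','timer','mouse','vial_white','vial_blue','amber_bottle'])
m=(h[...,0]>100)&(h[...,0]<125)&(h[...,1]>120)&(abs(P[...,0]-.45)<.05)&(abs(P[...,1]+.19)<.06)&(P[...,2]>.07)
print('blue',m.sum(),np.round(P[m].mean(0),4) if m.any() else '')
```

```text
[ 0.41008007 -0.04543644  0.17849911] [-0.90285803 -1.59566867  0.04810105]
scene push_face 0.83 [ 0.454  -0.1899  0.0581]
scene lever_post 0.67 [ 0.5645 -0.2926  0.0617]
scene cam_axis 0.69 [ 0.4936 -0.2847  0.0561]
top push_face 0.94 [ 0.4552 -0.1923  0.0615]
top lamp 0.67 [ 0.5444 -0.2001  0.0296]
top lamp 0.55 [ 0.5671 -0.2951  0.0626]
top lever_post 0.84 [ 0.5714 -0.2938  0.0605]
top timer 0.47 [0.5105 0.0883 0.0007]
top mouse 0.25 [ 0.4803  0.3421 -0.0011]
top vial_blue 0.41 [0.5294 0.1641 0.0007]
top amber_bottle 0.73 [0.5067 0.0886 0.0028]
top amber_bottle 0.68 [ 0.4622 -0.5945 -0.0031]
blue 23 [ 0.4561 -0.19    0.0848]
```

View pics/scene4.png

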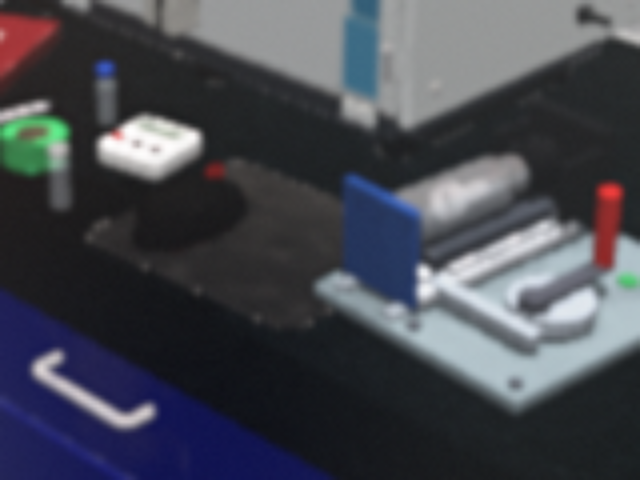

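View pics/top4.png

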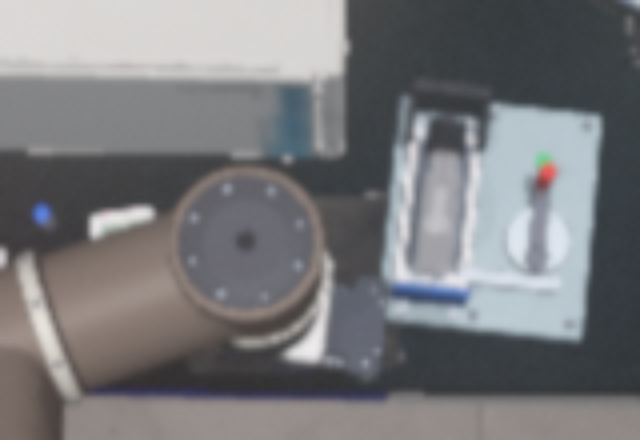

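The plate moved from x 0.424 to 0.456, which is 32 mm, so the slide is home. The lever still points at the dot, and the arm is clear.

Run:
```python
from h import *
s=r.get_state(); print(np.round(s['qd'],1),np.round(s['contact_force'],1)); r.close_job()
```

```text
[ 0.3 -0.  -0.1  0.  -0.  -0.1] [-0.5  0.3 -0. ]
the job is handed in; nothing more can be done
```

The job is done and handed in at about 12 s on the robot's clock. With the shut fingertips I pushed the red post round the right-hand side until the lever pointed at the green dot. Only then did I push the blue plate forward to its stop, and I backed off clear of everything.

**Cam:** three cameras put it at its low point within about 2°, and after the push the post had not moved beyond the networks' scatter of about 4 mm.

**Slide:** the blue plate moved from x 0.424 to 0.456, which is 32 mm, so the slide is fully home. The force rose from about 2.5 N to about 16 N at the stop. A small extra push gained no further travel.

**Bystanders:** the timer, blue vial and amber bottle were found again within about 4 mm of where they started. The book was not checked again. The mouse, white vial and green roll were only seen by eye, in place, in the last scene picture.

**Disagreements:**
- The network did not find the lamp in the last scene picture. It did find it in the top picture, moved forward with the slide; the 27–29 mm it gave for the lamp is within its error of the plate's 32 mm.
- In the last top picture it took the book for the mouse (confidence 0.25) and did not find the white vial.

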